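# Sterilise the dough scraper: load the slot, hold the run plate half way

### The job

Take the dough scraper out of the wooden drying stand and slide it, blade down, fully into the long rear slot of the blade steriliser, and let go of it. Then press the steriliser's spring-loaded steel plate half way down, so that its top is level with the two side cheeks, and finish while still holding it there. Do not press the plate before the scraper is in, and do not shove the flat tin or the kitchen timer about.

Things in the scene. Friction and masses are not known exactly. Their poses are not given: they have to be found in the camera images.
- steriliser: Grey blade steriliser, fixed. Origin on the worktop, x from its low front console to its rear tower, y along the slots, z up. Tower: x -35 to 75 mm, y +-75 mm, top 65 mm high, two slots along y: the long one at x = 45 mm, a short unused one (51 mm) at x = 0. Console: x -105 to -35 mm, 36 mm high; on it the steel press plate between two grey cheeks (y = +-44 mm, tops 50 mm high).
- slot_mouth (a point): Centre of the mouth of the long rear slot, in the flat top of the steriliser (65 mm above the worktop); axes as the steriliser's. The slot is 119 mm long (y), 9 mm wide (x), 44 mm deep, with slightly bevelled edges.
- plate_top (a point): Centre of the top face of the steel press plate, moves straight down with it. Plate 46 mm (x) by 74 mm (y), 7 mm thick; top 60 mm above the worktop at rest, 50 mm half way (level with the cheeks), 40 mm fully down. Axes as the steriliser's; it lies 115 mm in front (-x) of the long slot.
- plate (a joint): Travel of the press plate in m: 0 at rest (up), grows as it is pressed, 0.010 half way, 0.020 fully down. A spring pushes it back up: about 2 N at the start of the travel, 5 N half way, 8 N fully down; it rises as soon as it is let go.
- stand: Wooden drying stand, fixed. Block 70 mm (x) by 150 mm (y), 55 mm high, with a groove along its y axis (115 x 7 mm, 40 mm deep) in which the scraper stands. Origin on the worktop under its middle.
- scraper_handle (a point): Centre of the dough scraper's wooden handle: a bar 112 mm long (y), 24 mm thick (x, the way to grip it), 30 mm high (z). Steel blade below it 108 mm wide (y), 4 mm thick, its edge 77 mm below this point. About 0.18 kg. At the start it stands upright in the stand, handle underside 24 mm above the stand's top. Either way round fits the slot; fully in, this point is 33 mm above the slot mouth.
- scraper_edge (a point): Middle of the lower edge of the scraper's blade, 77 mm below the handle's centre; axes as the handle's (y along the blade, z up the blade).
- flat_tin: Flat food tin, 107 x 63 x 26 mm, bystander between the steriliser and the stand; origin under its middle.
- kitchen_timer: Round kitchen timer, 65 mm across, 45 mm high, bystander farther back in the middle; origin under its middle.
Things that resemble listed ones, but are neither listed nor needed, are in the scene too. There is more than one size of the part that bears scraper_handle; the job needs the larger.

How it is judged:
By the outcome, as a careful person would: the job done as asked, in the order asked, and still so for the second after the job is handed in, while the arm keeps its last pose, push and grip.
It also fails if it takes over 50 s, if anything falls off the work surface, if the arm or the gripper's body presses on something with over 40 N, if the wrist force passes 120 N, or if a joint passes its speed limit or range.

### The arm

A 6-joint arm with a two-finger parallel gripper is mounted at the origin on a cart in front of the work surface, level with it; the furniture and walls round the work are solid. World frame = base frame: x ahead of the robot, y to its left, z up, the work surface at z = 0. Lengths are in m, angles in rad, forces in N, time in s.
With the tool pointing down it reaches from about 0.25 to 0.725 m from the base axis. Payload 4 kg.
Tool frame: the origin (TCP) lies between the finger pads; the fingertips stand 8 mm ahead of it and the grasp point (between the pads) lies 11 mm behind it (bot.tip_reach is the distance from the TCP to the fingertips, in m); z points along the fingers, y is the line along which they close (so a half turn about z gives the same grasp; the last joint's range is limited). The gripper opens to 85 mm and grips with 20 to 120 N. Pads are 22 mm wide; open, the fingers measure 114 mm over their backs; the gripper's body (76 mm by 85 mm) begins 54 mm behind the grasp point. The pads swing forward as they close: fully open they stand 13 mm farther back than shut.
Start: joints at [1.182, 0.241, 0.005, 1.335, 0, 1.571], TCP at [0.19, 0.463, 0.239] pointing down, gripper open.
Joint ranges: [-2.72, 2.72], [-1.05, 1.87], [-1.09, 1.28], [-1.99, 2.15], [-1.42, 1.44], [-3.14, 3.14]. Speed limits (rad/s): [2.79, 2.79, 3.14, 3.14, 3.14, 3.14].

### API

Orientations are given as a unit quaternion [x, y, z, w].
In Python, from workcell import bot gives the robot as it stands.
- The arm moves only by the tool move_arm, never from a script. Its argument "deltas" is a list of rows, each a list of 7 numbers: the opening, from 0 (shut) to 1 (fully open), then the shift along the tool's x, y, z in mm, then the turn, a rotation vector about the tool's x, y, z in degrees. In form: [[gripper, tx, ty, tz, ax, ay, az], ...]. A call has 1 to 10 rows; each row shifts and turns the commanded pose from where the row before left it, along the tool's axes as they then stand; what a row does not reach is not made up. A row lasts 1/12 s, in which the tool goes at most 41.7 mm and 7.16 degrees, less where a joint would pass 70% of its speed; a pose out of reach is approached as far as the arm can. A call is refused whole if a number of a shift passes 41.7 or a number of a turn 7.16, either way. A call with a gripper value outside its range is refused whole. The fingers move at their own pace and stop on an object; the grip force is fixed at half the most. Time passes only in rows, so rows that do not move let the fingers close. It gives the time, the measured TCP pose, the force, the opening and the grip force at its end, in the units of the state.
- bot.get_obs(): the state, without advancing time (a new reading comes with each control period).
- bot.camera(name): name is "scene" or "side" or "wrist"; returns the picture (480x640x3 uint8, blue, green, red); there is no depth.
- bot.calibration(name): a dict with "K" (3x3 intrinsics, pixels), "position" and "orientation" of the camera in the world. Camera axes: x right, y down, z forward; pixel columns grow to the right and rows downward; lengths in m; the calibration is good to about 2 mm. A picture is of the moment at which its call begins: read the wrist's pose just before it. calibration takes no time and is no camera call; for the wrist camera it gives the pose at the moment of the call.
- bot.job_done(): hands the job in; it is judged then, once.
Trained networks look in the newest picture that a camera, given by its name, has taken for a name from the list of things; names that differ only in an ending like _2 or _b are one class to them, and where a whole thing is asked for, a point or a joint stands for the part that bears it (a point fixed in the world has none). Each returns a list of dicts, best first, with "conf" (0 to 1); they miss things now and then, are a little off and sometimes report something else, mostly with a low value. They report only what shows in the picture. A call takes as long as a camera call. They do not tell look-alikes from the thing itself.
- bot.outline_of(query, camera): "pixels" (480x640 bool, what is visible of it) and "rect" ([left, top, width, height] in pixels, round what is visible of it).
The state is a dict: "clock": time; "joint_pos": joint angles; "joint_vel": joint speeds; "tau": joint torques, N m; "eef_pos": TCP position; "tool_rot": TCP orientation; "ft_force": force on the tool from outside, world axes, zero at the start; "ft_torque": the same for the moment, N m; "grip_width": finger opening in m; "grasp_force": force on a finger pad.
Only numpy, scipy, OpenCV 4.12 (cv2) and the standard library are available. Lean on these libraries where they do the work, as an engineer would, in place of code of your own. Each camera call takes 0.05 s, during which the arm holds its last target. There are 200 camera calls.

## Working session

There is one attempt and no reset: what is moved stays moved. The work goes in short steps, Python scripts to look and compute and a tool call to move; the robot and the scene stay as the last step left them, time stands still between calls to the robot, and variables do not carry over. Pictures are saved under pics/ and viewed, at most 10 in all, crops included, and the job is handed in when it is done.

Besides the shell and the picture viewer there is one more tool, called in YAML: its name, and indented under it one key for each argument. move_arm: Moves the arm, as the interface text tells. Its arguments: {"type":"object","properties":{"deltas":{"type":"array","items":{"type":"array","items":{"type":"number"}}}},"required":["deltas"]}

```bash
mkdir -p pics && python3 - <<'E'
from workcell import bot
import cv2,numpy as np
o=bot.get_obs();print(o)
for c in("scene","side"):
    im=bot.camera(c);cv2.imwrite(f"pics/{c}0.png",im)
    k=bot.calibration(c);print(c,k)
    for q in("steriliser","stand","scraper_handle","plate_top","flat_tin","kitchen_timer"):
        print(q,[(round(d["conf"],2),d["rect"]) for d in bot.outline_of(q,c)])
E
```

```text
{'clock': 0.0, 'joint_pos': array([1.18200431e+00, 2.41401504e-01, 3.71378764e-03, 1.33521357e+00,
       3.98038264e-06, 1.57081498e+00]), 'joint_vel': array([ 0.00142112,  0.0023225 , -0.00039812,  0.00032624,  0.00054171,
        0.0020497 ]), 'tau': array([-4.18655770e-05, -3.72315466e+01,  2.52409798e+01,  1.72022008e-02,
       -2.53272168e-05, -8.38358343e-07]), 'eef_pos': array([0.18929701, 0.4621049 , 0.2384147 ]), 'tool_rot': array([ 1.93183002e-01,  9.81162178e-01, -1.03227395e-03, -2.05254890e-04]), 'ft_force': array([-1.22744204,  0.23130132, -1.11657912]), 'ft_torque': array([0.02257186, 0.01589352, 0.01608346]), 'grasp_force': 0.0, 'grip_width': 0.08516974382428942}
scene {'K': array([[456.4023424 ,   0.        , 312.44414468],
       [  0.        , 456.4023424 , 240.45845676],
       [  0.        ,   0.        ,   1.        ]]), 'position': array([ 0.10938932, -0.68961043,  0.66822457]), 'orientation': array([ 0.84648885, -0.24198751,  0.1316389 , -0.45559837])}
steriliser [(0.58, [318.0, 287.5, 120.4, 109.4])]
stand [(0.63, [256.6, 219.6, 42.1, 52.5])]
scraper_handle [(0.78, [268.5, 205.6, 17.6, 35.0]), (0.73, [217.7, 198.0, 21.1, 32.3])]
plate_top [(0.94, [342.7, 331.2, 44.7, 32.4])]
flat_tin [(0.96, [269.0, 274.8, 48.1, 42.5])]
kitchen_timer [(0.79, [337.0, 258.7, 24.6, 28.3])]
side {'K': array([[434.13014505,   0.        , 316.760985  ],
       [  0.        , 434.13014505, 240.20910226],
       [  0.        ,   0.        ,   1.        ]]), 'position': array([ 0.45081655, -0.93941635,  0.54756561]), 'orientation': array([ 0.84324015, -0.05943253,  0.02364036, -0.53371805])}
steriliser [(0.91, [271.1, 276.6, 115.5, 88.3])]
stand [(0.83, [278.0, 222.5, 47.6, 38.5])]
scraper_handle [(0.94, [268.6, 201.0, 24.1, 27.2]), (0.73, [294.8, 209.3, 21.1, 28.3])]
plate_top [(0.93, [280.0, 304.2, 42.7, 28.2])]
flat_tin [(0.76, [274.2, 262.9, 31.4, 29.9])]
kitchen_timer [(0.89, [337.6, 252.6, 25.1, 29.4])]
```

```bash
cat > h.py <<'E'
import numpy as np,cv2
from scipy.spatial.transform import Rotation as R
def onplane(k,uv,z):
    uv=np.atleast_2d(uv).astype(float);d=np.c_[uv,np.ones(len(uv))]@np.linalg.inv(k["K"]).T
    d=R.from_quat(k["orientation"]).apply(d);p=k["position"]
    return p+d*((z-p[2])/d[:,2])[:,None]
def proj(k,P):
    c=R.from_quat(k["orientation"]).inv().apply(np.atleast_2d(P)-k["position"])@k["K"].T
    return c[:,:2]/c[:,2:]
E
python3 - <<'E'
import cv2,numpy as np
a=cv2.imread("pics/scene0.png")[185:405,195:455];b=cv2.imread("pics/side0.png")[185:375,240:400]
a=cv2.resize(a,None,fx=1.7,fy=1.7,interpolation=3);b=cv2.resize(b,None,fx=2.2,fy=2.2,interpolation=3)
o=np.zeros((max(a.shape[0],b.shape[0]),a.shape[1]+b.shape[1],3),np.uint8);o[:a.shape[0],:a.shape[1]]=a;o[:b.shape[0],a.shape[1]:]=b
print(o.shape);cv2.imwrite("pics/crop0.png",o[:, :800])
E
python3 - <<'E'
from workcell import bot
from h import *
for c in("scene","side"):
    k=bot.calibration(c);bot.camera(c)
    for q,z in(("scraper_handle",.094),("stand",.055),("plate_top",.06),("flat_tin",.026),("kitchen_timer",.045),("steriliser",.065)):
        for d in bot.outline_of(q,c):
            m=d["pixels"].astype(np.uint8);cs,_=cv2.findContours(m,0,1);p=max(cs,key=cv2.contourArea)[:,0]
            ct=p.mean(0); g=onplane(k,[np.argwhere(m)[:,::-1].mean(0)],z)[0]
            r=cv2.minAreaRect((onplane(k,p,z)[:,:2]*1000).astype(np.float32))
            print(c,q,round(d["conf"],2),g.round(3),np.round(r[1],0),round(r[2],1))
E
```

```text
(418, 794, 3)
scene scraper_handle 0.94 [0.539 0.159 0.094] [173.  30.] 67.6
scene scraper_handle 0.87 [0.454 0.261 0.094] [159.  47.] 62.7
scene stand 0.95 [0.513 0.11  0.055] [228.  86.] 67.8
scene plate_top 0.7 [ 0.491 -0.251  0.06 ] [54. 76.] 19.6
scene flat_tin 0.64 [ 0.484 -0.023  0.026] [ 75. 123.] 3.7
scene kitchen_timer 0.61 [ 0.615 -0.037  0.045] [102.  59.] 55.6
scene kitchen_timer 0.34 [0.575 0.229 0.045] [192.  28.] 68.1
scene steriliser 0.93 [ 0.523 -0.257  0.065] [223. 169.] 20.6
side scraper_handle 0.88 [0.539 0.14  0.094] [214.  42.] 75.2
side scraper_handle 0.58 [0.48  0.2   0.094] [192.  67.] 85.9
side stand 0.93 [0.534 0.078 0.055] [249. 106.] 70.4
side plate_top 0.29 [ 0.545 -0.277  0.06 ] [206. 212.] 19.8
side flat_tin 0.96 [ 0.489 -0.039  0.026] [ 65. 144.] 6.2
side kitchen_timer 0.65 [ 0.626 -0.058  0.045] [116.  60.] 80.5
side steriliser 0.56 [ 0.544 -0.284  0.065] [203. 211.] 19.6
```

View pics/crop0.png

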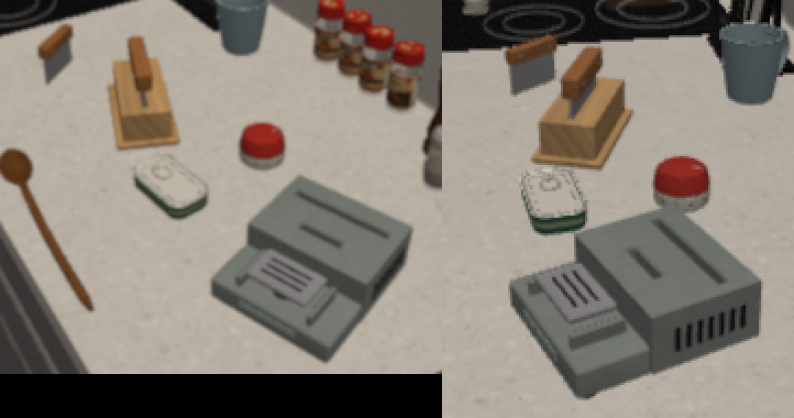

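View pics/scene0.png

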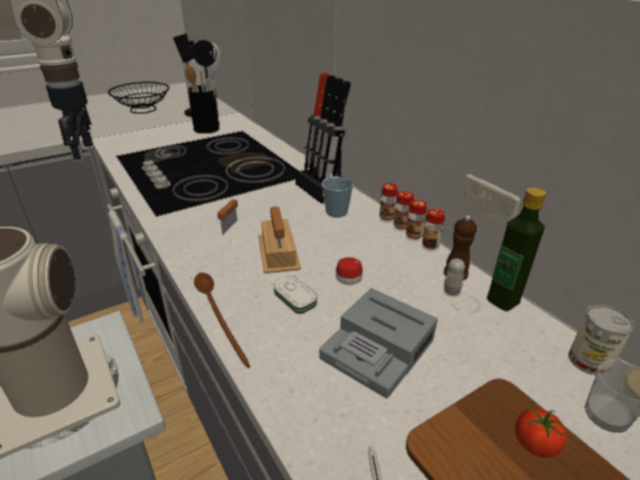

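The candidates in the scene image are the handle at (277,222), which stands in the wooden stand and belongs to the larger scraper, and a shorter one standing free at (228,209), which is the look-alike. The enlarged crop confirms that the one in the stand is the longer and is the one meant. The steriliser is at (378,340), with its plate at (365,347). I'll fit the known shapes to the outlines in both views.

```bash
cat >> h.py <<'E'
def box(x0,x1,y0,y1,z0,z1): return np.array([[x,y,z] for x in(x0,x1) for y in(y0,y1) for z in(z0,z1)])/1000
HAND=[box(-12,12,-56,56,-15,15)]
STER=[box(-35,75,-75,75,0,65),box(-105,-35,-75,75,0,36),box(-93,-47,-37,37,40,60)]
TIN=[box(-31.5,31.5,-53.5,53.5,0,26)]
def render(k,parts,p,z):
    S=4;m=np.zeros((480*S,640*S),np.uint8);Rz=R.from_euler("z",p[2])
    for b in parts:
        h=cv2.convexHull(((proj(k,Rz.apply(b)+[p[0],p[1],z])+.5)*S).astype(np.float32)).round().astype(np.int32)
        cv2.fillConvexPoly(m,h,1)
    return cv2.resize(m.astype(np.float32),(640,480),interpolation=cv2.INTER_AREA)
def fit(views,parts,p0,z):
    from scipy.optimize import minimize
    def f(q):
        s=0
        for k,m in views:
            r=render(k,parts,(q[0]/100,q[1]/100,q[2]/10),z);s+=1-np.minimum(r,m).sum()/np.maximum(r,m).sum()
        return s/len(views)
    q0=np.array([p0[0]*100,p0[1]*100,p0[2]*10]);best=None
    for st in(1.5,.5):
        r=minimize(f,q0,method="Nelder-Mead",options=dict(initial_simplex=np.vstack([q0,q0+np.diag([st,st,st*1.5])]),xatol=.005,fatol=1e-5));q0=r.x
    return np.array([q0[0]/100,q0[1]/100,q0[2]/10]),r.fun
E
python3 - <<'E'
from workcell import bot
from h import *
V={}
for c in("scene","side"):
    bot.camera(c);k=bot.calibration(c)
    for q in("scraper_handle","steriliser","flat_tin"):
        L=bot.outline_of(q,c)
        if q=="scraper_handle":
            u=proj(k,[.54,.15,.094])[0];L.sort(key=lambda d:np.hypot(*(np.argwhere(d["pixels"])[:,::-1].mean(0)-u)))
        V.setdefault(q,[]).append((k,L[0]["pixels"].astype(np.float32)))
for q,parts,p0,z in(("scraper_handle",HAND,(.54,.14,0),.094),("steriliser",STER,(.53,-.26,.33),0),("flat_tin",TIN,(.485,-.03,.1),0)):
    for vs in(V[q],V[q][:1],V[q][1:]):
        p,e=fit(vs,parts,p0,z);print(q,p.round(4),np.degrees(p[2]).round(1),round(e,3))
k=bot.calibration("wrist");print(k,R.from_quat(bot.get_obs()["tool_rot"]).as_matrix().round(3))
E
```

```text
scraper_handle [ 0.5415  0.1614 -0.3609] -20.7 0.24
scraper_handle [ 0.5408  0.1647 -0.3888] -22.3 0.179
scraper_handle [ 0.5402  0.1445 -0.3382] -19.4 0.171
steriliser [ 0.5614 -0.2208  0.3554] 20.4 0.051
steriliser [ 0.5641 -0.2195  0.3519] 20.2 0.038
steriliser [ 0.5603 -0.218   0.3497] 20.0 0.05
flat_tin [ 0.4887 -0.0068  0.0351] 2.0 0.163
flat_tin [ 0.4931 -0.0051 -0.0262] -1.5 0.173
flat_tin [ 0.4881 -0.0087  0.0448] 2.6 0.132
{'K': array([[431.76941555,   0.        , 320.63970246],
       [  0.        , 431.76941555, 245.84161262],
       [  0.        ,   0.        ,   1.        ]]), 'position': array([0.11311238, 0.49365022, 0.37440992]), 'orientation': array([0.81959361, 0.54927731, 0.09131011, 0.1349934 ])} [[-0.925  0.379  0.   ]
 [ 0.379  0.925 -0.   ]
 [-0.    -0.    -1.   ]]
```

move_arm:
  deltas:
    - [1,-30,-10,0,0,0,0]
    - [1,-30,-10,0,0,0,0]
    - [1,-30,-10,0,0,0,0]
    - [1,-30,-10,0,0,0,0]
    - [1,-30,-10,0,0,0,0]
    - [1,-30,-10,0,0,0,0]
    - [1,-30,-10,0,0,0,0]
    - [1,-30,-10,0,0,0,0]
    - [1,-30,-10,0,0,0,0]
    - [1,-30,-10,0,0,0,0]

```text
clock: 2.63
eef_pos: [0.4303, 0.2552, 0.2395]
tool_rot: [0.193, 0.981, 0.0, 0.0]
ft_force: [0.8, 0.8, -0.1]
grip_width: 0.0855
grasp_force: 0.0
```

move_arm:
  deltas:
    - [1,-30,-10,0,0,0,0]
    - [1,-30,-10,0,0,0,0]
    - [1,-30,-10,0,0,0,0]
    - [1,-30,-10,0,0,0,0]
    - [1,-19,-6,0,0,0,0]
    - [1,0,0,0,0,0,7]
    - [1,0,0,0,0,0,7]
    - [1,0,0,0,0,0,7]
    - [1,0,0,0,0,0,7]
    - [1,0,0,0,0,0,7]

```text
clock: 3.47
eef_pos: [0.5405, 0.161, 0.2392]
tool_rot: [0.482, 0.876, -0.0, -0.0]
ft_force: [0.5, 0.7, -0.7]
grip_width: 0.0857
grasp_force: 0.0
```

move_arm:
  deltas:
    - [1,0,0,0,0,0,7]
    - [1,0,0,0,0,0,7]
    - [1,0,0,0,0,0,7]
    - [1,0,0,0,0,0,7]
    - [1,0,0,0,0,0,7]
    - [1,0,0,0,0,0,7]
    - [1,0,0,0,0,0,7]
    - [1,0,0,0,0,0,5]
    - [1,0,0,0,0,0,0]
    - [1,0,0,0,0,0,0]

```text
clock: 4.3
eef_pos: [0.5404, 0.1612, 0.2392]
tool_rot: [0.825, 0.565, -0.0, -0.0]
ft_force: [-0.2, 1.3, 0.7]
grip_width: 0.0857
grasp_force: 0.0
```

```bash
cat >> h.py <<'E'
def rel(o,target,yaw_y):
    """shift in tool axes (mm) and turn about tool z (deg) so tcp->target, tool y at azimuth yaw_y (mod 180)"""
    T=R.from_quat(o["tool_rot"]);y=T.as_matrix()[:,1];a=np.degrees(np.arctan2(y[1],y[0]))
    t=-((yaw_y-a+90)%180-90)
    return T.inv().apply(np.array(target)-o["eef_pos"])*1000,t,T.as_matrix()
E
python3 - <<'E'
from workcell import bot
from h import *
o=bot.get_obs();print(o["eef_pos"],o["joint_pos"].round(2),o["clock"])
k=bot.calibration("wrist");im=bot.camera("wrist");cv2.imwrite("pics/w1.png",im)
L=bot.outline_of("scraper_handle","wrist")
for d in L:
    print(d["conf"],d["rect"])
    p,e=fit([(k,d["pixels"].astype(np.float32))],HAND,(.5415,.1614,-.361),.094);print(p,np.degrees(p[2]),e)
    s,t,M=rel(o,[p[0],p[1],.083],np.degrees(p[2]));print(s.round(1),round(t,1))
E
```

```text
[0.54042499 0.1611553  0.2392468 ] [ 0.29  0.37  0.18  1.38 -0.    2.23] 4.3
0.59 [303.1, 127.1, 37.8, 176.5]
[ 0.54348571  0.16894334 -0.37744523] -21.626018627491423 0.07007676362991333
[8.400e+00 1.000e-01 1.562e+02] 0.5
0.56 [93.9, 0.7, 76.3, 53.1]
[ 0.5415  0.1614 -0.361 ] -20.68377640422272 1.0
[  0.6   0.9 156.2] -0.5
```

View pics/w1.png

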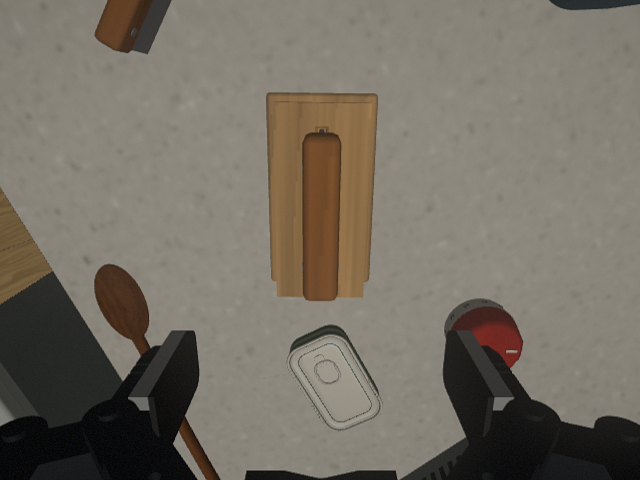

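The wrist view shows the handle at columns 303–341, rows 130–300. It is aligned with the fingers and about 8 mm ahead along tool x, so I descend and grip.

move_arm:
  deltas:
    - [1,8,0,20,0,0,0.5]
    - [1,0,0,25,0,0,0]
    - [1,0,0,25,0,0,0]
    - [1,0,0,25,0,0,0]
    - [1,0,0,20,0,0,0]
    - [1,0,0,20,0,0,0]
    - [1,0,0,11,0,0,0]
    - [1,0,0,10,0,0,0]
    - [1,0,0,0,0,0,0]
    - [1,0,0,0,0,0,0]

```text
clock: 5.23
eef_pos: [0.5433, 0.1686, 0.0832]
tool_rot: [0.828, 0.561, -0.0, -0.0]
ft_force: [-0.4, -0.0, 0.4]
grip_width: 0.0857
grasp_force: 0.0
```

move_arm:
  deltas:
    - [0.2,0,0,0,0,0,0]
    - [0,0,0,0,0,0,0]
    - [0,0,0,0,0,0,0]
    - [0,0,0,0,0,0,0]
    - [0,0,0,0,0,0,0]
    - [0,0,0,0,0,0,0]
    - [0,0,0,0,0,0,0]
    - [0,0,0,0,0,0,0]

```text
clock: 5.9
eef_pos: [0.5438, 0.1688, 0.084]
tool_rot: [0.828, 0.561, 0.001, 0.0]
ft_force: [0.2, 0.1, 5.1]
grip_width: 0.0232
grasp_force: 59.5
```

move_arm:
  deltas:
    - [0,0,0,-5,0,0,0]
    - [0,0,0,-10,0,0,0]
    - [0,0,0,-12,0,0,0]
    - [0,0,0,-12,0,0,0]
    - [0,0,0,-15,0,0,0]
    - [0,0,0,-18,0,0,0]
    - [0,0,0,-18,0,0,0]
    - [0,0,0,-15,0,0,0]
    - [0,0,0,-10,0,0,0]
    - [0,0,0,0,0,0,0]

```text
clock: 6.73
eef_pos: [0.5446, 0.169, 0.2012]
tool_rot: [0.828, 0.561, 0.002, 0.001]
ft_force: [0.6, 0.0, -0.4]
grip_width: 0.0232
grasp_force: 59.0
```

```bash
python3 - <<'E'
from workcell import bot
from h import *
p=np.array([.5614,-.2208]);a=.3554
o=bot.get_obs();m=p+.045*np.array([np.cos(a),np.sin(a)])
print(m,rel(o,[m[0],m[1],o["eef_pos"][2]],np.degrees(a))[:2],o["eef_pos"],o["ft_force"],o["grip_width"])
E
```

```text
[ 0.60358783 -0.20514156] (array([-3.25530264e+02,  1.93570951e+02, -2.29012461e-01]), np.float64(-42.14136803724668)) [0.54460924 0.16897239 0.20115095] [ 0.57436735  0.01190259 -0.36616788] 0.023194484818199787
```

move_arm:
  deltas:
    - [0,-13,7.5,0,0,0,0]
    - [0,-25,15,0,0,0,0]
    - [0,-25,15,0,0,0,0]
    - [0,-25,15,0,0,0,0]
    - [0,-25,15,0,0,0,0]
    - [0,-25,15,0,0,0,0]
    - [0,-25,15,0,0,0,0]
    - [0,-25,15,0,0,0,0]
    - [0,-25,15,0,0,0,0]
    - [0,-25,15,0,0,0,0]

```text
clock: 7.57
eef_pos: [0.5867, -0.1066, 0.197]
tool_rot: [0.828, 0.561, -0.001, -0.001]
ft_force: [0.6, -0.6, -1.1]
grip_width: 0.0235
grasp_force: 59.0
```

move_arm:
  deltas:
    - [0,-25,15,0,0,0,0]
    - [0,-25,15,0,0,0,0]
    - [0,-25,14,0,0,0,0]
    - [0,-13,7,0,0,0,-5]
    - [0,0,0,0,0,0,-7]
    - [0,0,0,0,0,0,-7]
    - [0,0,0,0,0,0,-7]
    - [0,0,0,0,0,0,-7]
    - [0,0,0,0,0,0,-6]
    - [0,0,0,0,0,0,-3]

```text
clock: 8.4
eef_pos: [0.6013, -0.2058, 0.1967]
tool_rot: [0.57, 0.821, -0.0, -0.001]
ft_force: [-0.3, 0.5, -1.5]
grip_width: 0.0233
grasp_force: 59.0
```

```bash
python3 - <<'E'
from workcell import bot
from h import *
o=bot.get_obs();print(o["eef_pos"],o["clock"])
p=np.array([.5614,-.2208]);a=.3554;m=p+.045*np.array([np.cos(a),np.sin(a)])
print(rel(o,[*m,.2],np.degrees(a))[:2])
ims=[]
for c in("wrist","side"):
    k=bot.calibration(c);im=bot.camera(c);cv2.imwrite(f"pics/{c}2.png",im);ims.append(im)
    L=bot.outline_of("steriliser",c);print(c,[(d["conf"],d["rect"]) for d in L])
im=ims[1][140:390,200:460];b=cv2.resize(im,None,fx=1.6,fy=1.6,interpolation=3)
w=cv2.resize(ims[0],(384,288));out=np.zeros((400,800,3),np.uint8);out[:288,:384]=w;out[:b.shape[0],384:384+b.shape[1]]=b[:400,:416];cv2.imwrite("pics/c2.png",out)
E
```

```text
[ 0.60134672 -0.20575611  0.19671326] 8.4
(array([-0.20210693,  2.30739508, -3.2921096 ]), np.float64(0.10432236468903966))
wrist [(0.9, [98.0, 112.1, 274.2, 228.8])]
side [(0.84, [271.7, 273.3, 115.9, 91.4])]
```

View pics/c2.png

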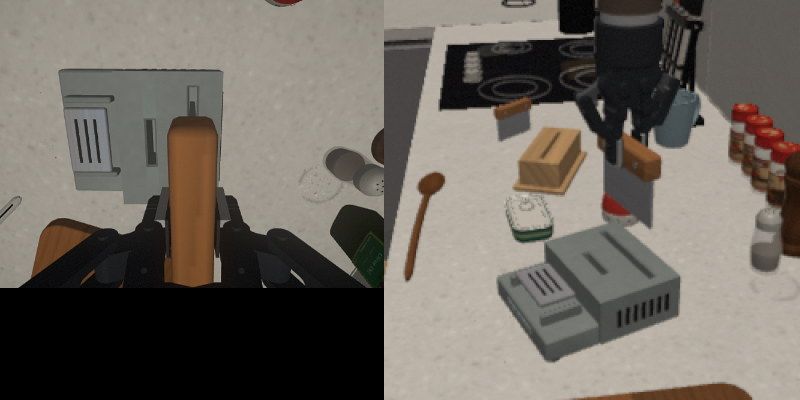

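```bash
python3 - <<'E'
from workcell import bot
from h import *
o=bot.get_obs();k=bot.calibration("wrist");im=cv2.imread("pics/wrist2.png")
g=cv2.cvtColor(im,6).astype(float)
cv2.imwrite("pics/c3.png",cv2.resize(im[100:350,220:400],None,fx=2.4*1.3,fy=2.4,interpolation=3)[:600])
def mid(r,c0,c1):
    s=g[r,c0:c1];base=np.median(s);w=np.clip(base-15-s,0,None);return (w*np.arange(c0,c1)).sum()/w.sum() if w.sum()>50 else np.nan
T=R.from_quat(o["tool_rot"])
for nm,rows,c0,c1 in(("long",range(135,196,6),305,340),("short",range(190,285,6),232,272)):
    for r in rows:
        c=mid(r,c0,c1); P=onplane(k,[[c,r]],.065)[0]
        print(nm,r,round(c,1),(T.inv().apply(P-o["eef_pos"])*1000).round(1)[:2])
E
```

```text
long 135 nan [nan nan]
long 141 nan [nan nan]
long 147 320.5 [55.1  0.2]
long 153 319.9 [51.5 -0.2]
long 159 319.6 [47.9 -0.3]
long 165 319.5 [44.3 -0.4]
long 171 320.2 [40.6  0. ]
long 177 320.1 [36.9 -0. ]
long 183 320.2 [33.1 -0. ]
long 189 319.8 [29.4 -0.2]
long 195 nan [nan nan]
short 190 nan [nan nan]
short 196 nan [nan nan]
short 202 247.9 [ 21.1 -45.7]
short 208 248.2 [ 17.2 -45.8]
short 214 248.6 [ 13.3 -45.7]
short 220 248.8 [  9.3 -45.8]
short 226 249.1 [  5.3 -45.8]
short 232 249.3 [  1.3 -45.9]
short 238 249.6 [ -2.8 -45.9]
short 244 249.8 [ -6.9 -46. ]
short 250 250.2 [-11. -46.]
short 256 252.1 [-15.2 -44.9]
short 262 252.6 [-19.5 -44.8]
short 268 252.9 [-23.7 -44.9]
short 274 251.9 [-28.  -45.7]
short 280 nan [nan nan]
```

View pics/c3.png

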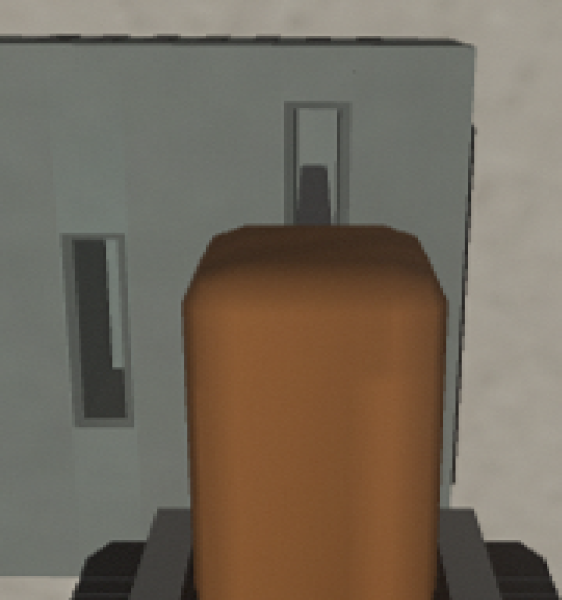

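The long slot's mouth runs from pixel row 142 (far end), centred on column 322. The short slot is centred at (251.5,238), rows 197–278. The end of the handle shows at row 194, and the handle is centred on column 321. Next I compute where the handle sits in the grip and how far there is still to go.

```bash
python3 - <<'E'
from workcell import bot
from h import *
o=bot.get_obs();k=bot.calibration("wrist");T=R.from_quat(o["tool_rot"])
f=lambda uv,z:(T.inv().apply(onplane(k,uv,z)-o["eef_pos"])*1000).round(1)
z=o["eef_pos"][2]
print("handle end",f([[321,193.7]],z-.004))
print("handle top sides",f([[220+185/3.12,230],[220+446/3.12,230]],z+.02))
print("long",f([[321.9,142.5],[321.9,192]],.065),"short",f([[249.8,197.5],[253.3,278]],.065))
E
```

```text
handle end [[53.2  0.3  4.1]]
handle top sides [[ 48.  -11.3 -19.9]
 [ 48.   12.  -20. ]]
long [[ 57.8   1.1 132.4]
 [ 27.5   1.1 132.3]] short [[ 24.  -44.4 132.4]
 [-30.9 -45.  132.3]]
```

move_arm:
  deltas:
    - [0,0,1,10,0,0,0]
    - [0,0,0,15,0,0,0]
    - [0,0,0,15,0,0,0]
    - [0,0,0,12,0,0,0]
    - [0,0,0,8,0,0,0]
    - [0,0,0,0,0,0,0]
    - [0,0,0,0,0,0,0]

```text
clock: 9.18
eef_pos: [0.6026, -0.2054, 0.1376]
tool_rot: [0.572, 0.82, -0.0, -0.001]
ft_force: [-0.1, 0.7, -0.8]
grip_width: 0.0231
grasp_force: 59.0
```

```bash
python3 - <<'E'
from workcell import bot
from h import *
o=bot.get_obs();print(o["eef_pos"],o["ft_force"])
a=bot.camera("side")[230:350,270:390];b=bot.camera("scene")[250:370,320:440]
cv2.imwrite("pics/c4.png",np.hstack([cv2.resize(x,(400,400),interpolation=3) for x in(a,b)]))
E
```

```text
[ 0.60264587 -0.20541632  0.13755644] [-0.10200855  0.72368258 -0.81607917]
```

View pics/c4.png

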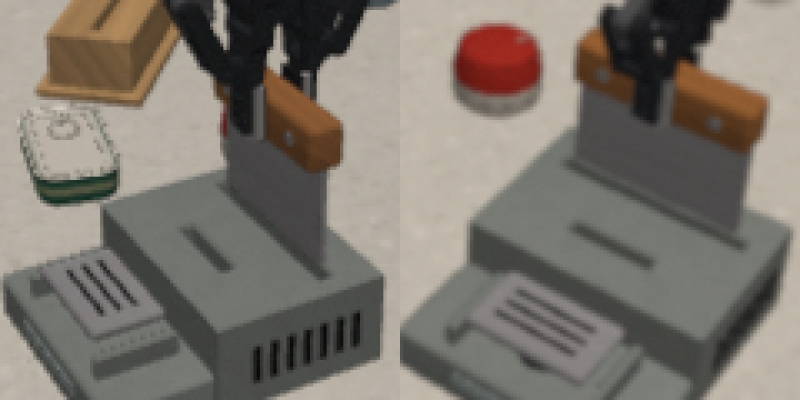

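The blade hangs a few mm above the slot (edge from (232,190) to (325,265) in the left crop) and is lined up with it. I insert it, watching the force.

move_arm:
  deltas:
    - [0,0,0,4,0,0,0]
    - [0,0,0,3,0,0,0]
    - [0,0,0,3,0,0,0]
    - [0,0,0,3,0,0,0]
    - [0,0,0,0,0,0,0]

```text
clock: 9.7
eef_pos: [0.6025, -0.2053, 0.1243]
tool_rot: [0.572, 0.82, -0.0, -0.001]
ft_force: [-0.4, 0.7, -1.4]
grip_width: 0.0233
grasp_force: 59.3
```

move_arm:
  deltas:
    - [0,0,0,5,0,0,0]
    - [0,0,0,5,0,0,0]
    - [0,0,0,5,0,0,0]
    - [0,0,0,5,0,0,0]
    - [0,0,0,5,0,0,0]
    - [0,0,0,5,0,0,0]
    - [0,0,0,3,0,0,0]
    - [0,0,0,0,0,0,0]

```text
clock: 10.37
eef_pos: [0.6024, -0.2054, 0.0911]
tool_rot: [0.572, 0.82, -0.0, -0.001]
ft_force: [-0.0, 0.2, -0.9]
grip_width: 0.0232
grasp_force: 59.3
```

move_arm:
  deltas:
    - [0,0,0,2,0,0,0]
    - [0,0,0,1,0,0,0]
    - [0,0,0,1,0,0,0]
    - [0,0,0,0,0,0,0]

```text
clock: 10.7
eef_pos: [0.6033, -0.2057, 0.09]
tool_rot: [0.572, 0.82, 0.0, 0.001]
ft_force: [-1.9, 0.6, 5.5]
grip_width: 0.0233
grasp_force: 60.2
```

move_arm:
  deltas:
    - [0,0,0,1,0,0,0]
    - [0,0,0,1,0,0,0]
    - [0,0,0,0,0,0,0]

```text
clock: 10.95
eef_pos: [0.6033, -0.2058, 0.09]
tool_rot: [0.572, 0.82, 0.0, 0.001]
ft_force: [-4.3, 0.9, 13.3]
grip_width: 0.0229
grasp_force: 61.4
```

move_arm:
  deltas:
    - [0,0,0,-2,0,0,0]
    - [1,0,0,0,0,0,0]
    - [1,0,0,0,0,0,0]
    - [1,0,0,0,0,0,0]
    - [1,0,0,0,0,0,0]
    - [1,0,0,0,0,0,0]
    - [1,0,0,0,0,0,0]
    - [1,0,0,-10,0,0,0]
    - [1,0,0,-20,0,0,0]
    - [1,0,0,-20,0,0,0]

```text
clock: 11.78
eef_pos: [0.6023, -0.2053, 0.1384]
tool_rot: [0.572, 0.82, -0.0, -0.001]
ft_force: [1.6, -0.9, 0.5]
grip_width: 0.0853
grasp_force: 0.0
```

move_arm:
  deltas:
    - [0,0,0,-15,0,0,0]
    - [0,0,0,0,0,0,0]
    - [0,0,0,0,0,0,0]
    - [0,0,0,0,0,0,0]
    - [0,0,0,0,0,0,0]
    - [0,0,0,0,0,0,0]
    - [0,0,0,0,0,0,0]

```text
clock: 12.37
eef_pos: [0.6024, -0.2053, 0.1521]
tool_rot: [0.572, 0.82, -0.0, -0.001]
ft_force: [0.4, -0.2, -0.6]
grip_width: 0.0009
grasp_force: 0.0
```

```bash
python3 - <<'E'
from workcell import bot
from h import *
o=bot.get_obs();print(o["eef_pos"],o["grip_width"],o["clock"])
V=[]
for c in("side","scene"):
    im=bot.camera(c);k=bot.calibration(c);u,v=proj(k,[.603,-.205,.09])[0].astype(int)
    V.append(cv2.resize(im[v-50:v+50,u-50:u+50],(400,400),interpolation=3))
    if c=="side" or 1: print(c,[(d["conf"],d["rect"]) for d in bot.outline_of("scraper_handle",c)])
    print(proj(k,np.array(HAND[0])@R.from_euler("z",.356).as_matrix().T+[.603,-.205,.098]).round(0).tolist())
cv2.imwrite("pics/c5.png",np.hstack(V))
E
```

```text
[ 0.60239627 -0.20533889  0.15206939] 0.0008745045449163699 12.3667
side [(0.94, [337.1, 265.8, 39.1, 46.4]), (0.83, [270.8, 199.4, 21.3, 28.3])]
[[362.0, 304.0], [362.0, 290.0], [333.0, 278.0], [332.0, 265.0], [372.0, 300.0], [373.0, 287.0], [342.0, 275.0], [342.0, 262.0]]
scene [(0.82, [214.7, 200.0, 23.9, 31.3]), (0.6, [372.1, 275.3, 55.6, 44.4])]
[[419.0, 318.0], [421.0, 305.0], [367.0, 294.0], [368.0, 282.0], [425.0, 311.0], [427.0, 298.0], [374.0, 288.0], [375.0, 276.0]]
```

View pics/c5.png

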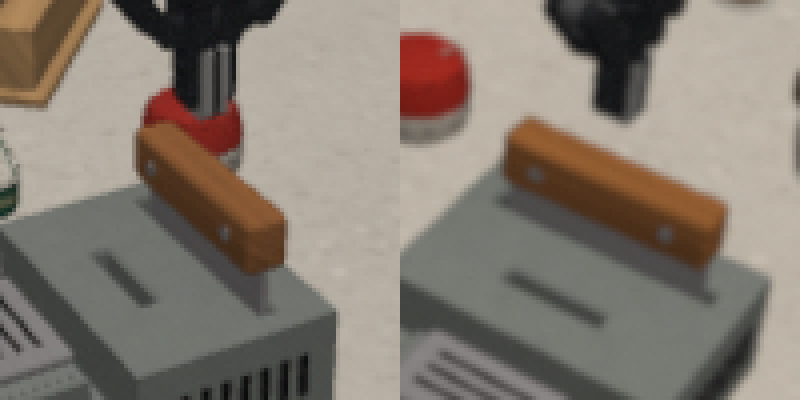

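The scraper stands upright in the slot, with its handle about 18 mm above the mouth. I'll check its seat by touching the handle's top with the closed fingertips (contact expected at TCP z ≈ 0.121).

move_arm:
  deltas:
    - [0,0,0,12,0,0,0]
    - [0,0,0,10,0,0,0]
    - [0,0,0,4,0,0,0]
    - [0,0,0,2,0,0,0]
    - [0,0,0,2,0,0,0]
    - [0,0,0,2,0,0,0]
    - [0,0,0,1,0,0,0]
    - [0,0,0,0,0,0,0]

```text
clock: 13.23
eef_pos: [0.6035, -0.2056, 0.1211]
tool_rot: [0.572, 0.82, 0.0, 0.001]
ft_force: [-0.3, 1.4, 3.7]
grip_width: 0.0001
grasp_force: 1.4
```

Contact came at TCP z = 0.1211, which is the fully-in height. Next is the plate: up, 115 mm in front, then down.

move_arm:
  deltas:
    - [0,0,0,-15,0,0,0]
    - [0,0,0,-15,0,0,0]
    - [0,0,-15,0,0,0,0]
    - [0,0,-25,0,0,0,0]
    - [0,0,-25,0,0,0,0]
    - [0,0,-25,0,0,0,0]
    - [0,0,-15,0,0,0,0]
    - [0,-1,-10,0,0,0,0]
    - [0,0,0,0,0,0,0]

```text
clock: 13.98
eef_pos: [0.494, -0.2471, 0.1507]
tool_rot: [0.573, 0.82, -0.0, -0.0]
ft_force: [-0.4, 0.1, 1.0]
grip_width: -0.0001
grasp_force: 0.0
```

```bash
python3 - <<'E'
from workcell import bot
from h import *
o=bot.get_obs();print(o["eef_pos"],o["ft_force"],rel(o,[.4957,-.2465,.072],20.4)[:2])
E
```

```text
[ 0.49397255 -0.24707834  0.1507015 ] [-0.40257295  0.12799608  0.96595394] (array([-3.59773714e-02,  1.85526241e+00,  7.87007105e+01]), np.float64(-0.2919605323968142))
```

move_arm:
  deltas:
    - [0,0,1,15,0,0,0]
    - [0,0,0,25,0,0,0]
    - [0,0,0,20,0,0,0]
    - [0,0,0,12,0,0,0]
    - [0,0,0,6,0,0,0]
    - [0,0,0,0,0,0,0]

```text
clock: 14.48
eef_pos: [0.4963, -0.2452, 0.0707]
tool_rot: [0.572, 0.82, -0.0, -0.001]
ft_force: [-0.8, 0.1, 0.1]
grip_width: 0.0001
grasp_force: 0.0
```

move_arm:
  deltas:
    - [0,0,0,2,0,0,0]
    - [0,0,0,2,0,0,0]
    - [0,0,0,2,0,0,0]
    - [0,0,0,0,0,0,0]
    - [0,0,0,0,0,0,0]

```text
clock: 14.9
eef_pos: [0.4975, -0.2462, 0.0673]
tool_rot: [0.572, 0.82, 0.0, 0.001]
ft_force: [1.3, 0.4, 2.1]
grip_width: 0.0001
grasp_force: 1.0
```

move_arm:
  deltas:
    - [0,0,0,2,0,0,0]
    - [0,0,0,2,0,0,0]
    - [0,0,0,2,0,0,0]
    - [0,0,0,2,0,0,0]
    - [0,0,0,0,0,0,0]
    - [0,0,0,0,0,0,0]

```text
clock: 15.4
eef_pos: [0.4973, -0.2462, 0.0588]
tool_rot: [0.572, 0.82, 0.0, 0.001]
ft_force: [4.0, -0.5, 4.0]
grip_width: 0.0003
grasp_force: 2.3
```

move_arm:
  deltas:
    - [0,0,0,0.7,0,0,0]
    - [0,0,0,0,0,0,0]
    - [0,0,0,0,0,0,0]
    - [0,0,0,0,0,0,0]

```text
clock: 15.73
eef_pos: [0.4967, -0.2461, 0.0578]
tool_rot: [0.572, 0.82, -0.0, 0.0]
ft_force: [3.2, -0.2, 5.5]
grip_width: 0.0001
grasp_force: 2.4
```

```bash
python3 - <<'E'
from workcell import bot
from h import *
o=bot.get_obs();print(o["eef_pos"],o["ft_force"])
V=[]
for c in("side","scene"):
    im=bot.camera(c);k=bot.calibration(c);u,v=proj(k,[.52,-.25,.06])[0].astype(int)
    V.append(cv2.resize(im[v-55:v+45,u-50:u+50],(400,400),interpolation=3))
cv2.imwrite("pics/c6.png",np.hstack(V))
E
```

```text
[ 0.49670488 -0.24611356  0.05784607] [ 3.1808267  -0.19250191  5.45320068]
```

View pics/c6.png

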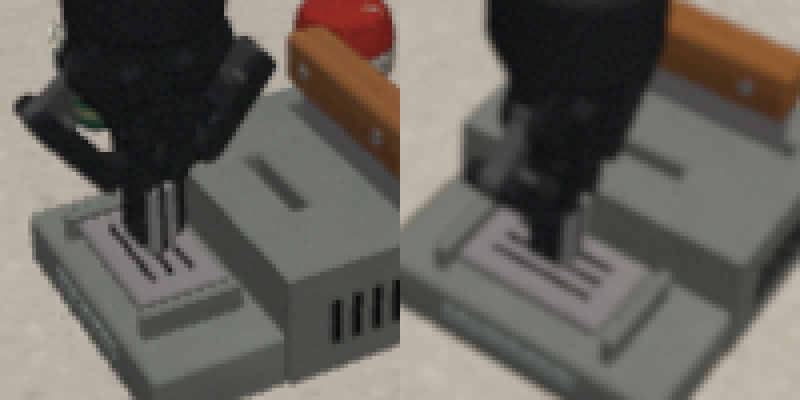

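The plate (around (150,250) left, (555,265) right) lies level with the cheeks' tops. The fingertips are at 49.8 mm and the push is about 5 N, as expected half way. The scraper is still seated, so I hand in.

```bash
python3 -c "
from workcell import bot
print(bot.job_done())"
```

```text
the job is handed in; nothing more can be done
None
```

The scraper is fully in the long rear slot and released, and the arm is holding the plate half way down, level with the cheeks; I handed the job in like that at about 16 s.

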